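Seat the router-table insert disc and lock it

ROBOT

A 7-joint arm with a two-finger parallel gripper is mounted at the origin on the work surface. World frame = base frame: x ahead of the robot, y to its left, z up, the work surface at z = 0. Lengths are in m, angles in degrees, forces in N, time in s.
With the tool pointing down it reaches from about 0.425 to 1.025 m from the base axis. Payload 3.6 kg.
Tool frame: the origin (TCP) lies midway between the tips of the shut fingers; the grasp point (between the pads) lies 19 mm behind it; x points along the fingers, y is the direction in which the jaws open and shut, and the axes are right-handed (so a half turn about x gives the same grasp; the last joint's range is limited). The gripper opens to 85 mm and grips with 20 to 120 N. Pads are 22 mm wide; open, the fingers measure 114 mm over their backs; the gripper's body (76 mm by 85 mm) begins 54 mm behind the grasp point. The pads swing forward as they close: fully open they stand 13 mm farther back than shut.
Start: joints at [-75.373, 33.873, 2.773, 92.16, -1.908, 54.013, -1.931], TCP at [0.248, 0.681, 0.231] pointing down, gripper open.
Joint ranges: [-153.93, 153.93], [-27.13, 128.08], [-72.61, 78.16], [10.71, 143.7], [-87.88, 267.88], [4.46, 118.87], [-176.78, 176.78]. Speed limits (degrees/s): [147.25, 147.25, 180, 180, 180, 180, 180].

INTERFACE

Orientations are given as [roll, pitch, yaw] about the fixed x, y, z axes, in that order (R = Rz(yaw) Ry(pitch) Rx(roll)).
In Python, from cell import sense, capture, job_done gives the robot as it stands.
- The arm moves only by the tool play_rows, never from a script. Its arguments are lists of equal length, an entry for each row: "translation": the shift along the tool's x, y, z in cm, a list of three; "delta_rot": the turn, a rotation vector about the tool's x, y, z in rad, a list of three; "gripper": the closure in counts, from 0 (fully open) to 255 (shut). In form: {"translation": [[tx, ty, tz], ...], "delta_rot": [[wx, wy, wz], ...], "gripper": [gripper, ...]}. A call has exactly 5 rows; each row shifts and turns the pose as measured when the row begins, along the tool's axes as they then stand; what a row does not reach is not made up. A row lasts 1/12 s, in which the tool goes at most 41.7 mm and 7.16 degrees, less where a joint would pass 70% of its speed; a pose out of reach is approached as far as the arm can. A call with a gripper value outside its range is refused whole. The fingers move at their own pace and stop on an object; the grip force is fixed at half the most. Time passes only in rows, so rows that do not move let the fingers close, or fill a call up. It gives the time, the measured TCP pose, the force and the opening at its end, in the units of the state.
- sense(): the state, without advancing time (a new reading comes with each control period).
- capture(name): name is "scene" or "side" or "wrist"; returns a dict with "img" (384x512x3 uint8, red, green, blue), "mtx" (3x3 intrinsics, pixels), "world_from_camera" (4x4, takes a point from camera to world coordinates). Camera axes: x right, y down, z forward; pixel columns grow to the right and rows downward; lengths in m; the calibration is good to about 2 mm. A picture is of the moment at which its call begins. There is no depth.
- job_done(): hands the job in, once; it reports no verdict.
The state is a dict: "clock": time; "joint_positions": joint angles; "qvel": joint speeds; "effort": joint torques, N m; "tool_pos": TCP position; "tool_rot": TCP orientation; "force": force on the tool from outside, world axes, zero at the start; "wrist_torque": the same for the moment, N m; "gripper_width": opening from 0.0 (shut) to 1.0 (fully open).
Only numpy, scipy, OpenCV 4.12 (cv2) and the standard library are available. Lean on these libraries where they do the work, as an engineer would, in place of code of your own. Each camera call takes 0.05 s, during which the arm holds its last target. There are 200 camera calls.

TASK

With the fingertips only, slide the large insert disc across the router plate until it drops fully home in the round recess, then push the steel clip by its upright stud all the way round to its stop, over the disc. Neither disc is picked up at any time: the large one is only pushed across the plate. Leave the small disc, the glue bottle and the wood offcut where they are.

Things in the scene. Friction and masses are not known exactly. Their poses are not given: they have to be found in the camera images.
- plate: fixed router-table top on the bench: a plywood base 265 x 330 mm (x by y) and 36 mm high, with a smooth black plate 235 x 300 mm let in flush (plywood border 0.5 mm lower). Origin: centre of the underside, on the bench; z up; the plate's top face is at z = 36 mm. Its yaw varies. A round recess 73 mm wide and 9 mm deep is at its centre; its floor shows bare brown wood
- recess (a point): centre of the recess floor, 9 mm below the plate's top face (z = 27 mm in the plate's frame)
- disc: the large insert disc: loose plain aluminium disc, 70 mm diameter, 8 mm thick, 60 to 120 g, a small dark dot at its centre, lying flat on the plate 80 to 110 mm to the left or right (y) of the recess and up to 30 mm fore or aft. It fits the recess with 1.5 mm play all round and, when home, lies 1 mm below the plate's top. Origin: centre of its underside; z up
- small_disc: a smaller aluminium disc of another size, 48 mm diameter, 6 mm thick, lying on the plate on the other side of the recess; leave it. Origin: centre of its underside
- clip (a joint): angle of the flat steel swing clip on the far (+x) side of the recess: at 0 it points along the plate's +y, clear of the recess; it grows anticlockwise seen from above; at its stop, 1.57, it points along the plate's -x with its end 10 mm over the recess's disc. It starts near 0, turns stiffly (about 1 N at the stud) and stays where it is left
- clip_pivot (a point): the clip's pivot axis (vertical), at the plate's top face, 85 mm in +x from the recess centre in the plate's frame. The clip's arm is 60 mm long from here, 14 mm wide, and lies 2 to 6 mm above the plate's top, so that it passes over a disc that is home but not over one that stands proud
- clip_stud (a point): the clip's upright round stud, 10 mm diameter, from 6 to 30 mm above the plate's top, 40 mm from the pivot; this point is on its axis, 18 mm above the plate's top
- glue: white glue bottle standing on the bench beside the router-table top, 56 mm diameter, 170 mm high. Origin: centre of its underside
- offcut: wood offcut, 110 x 50 x 35 mm high, on the bench at the other side of the router-table top. Origin: centre of its underside
Not all that is in view belongs to the job. Of the things like the glue, leave any that is purple; of the rest the larger one is meant. Leave any blue look-alike of the disc alone.

How it is judged:
By the outcome, as a careful person would: the job done as asked, in the order asked, and still so for the second after the job is handed in, with the robot touching nothing.
It also fails if it takes over 54 s, if anything falls off the work surface, if the arm or the gripper's body presses on something with over 40 N, if the wrist force passes 120 N, or if a joint passes its speed limit or range.

## Working session

There is one attempt and no reset: what is moved stays moved. The work goes in short steps, Python scripts to look and compute and a tool call to move; the robot and the scene stay as the last step left them, time stands still between calls to the robot, and variables do not carry over. Pictures are saved under pics/ and viewed, about 8 in all and at most 12, crops included, and the job is handed in when it is done.

Besides the shell and the picture viewer there is one more tool, called after "Emit:" in YAML: its name, and indented under it one key for each argument. play_rows: Moves the arm, as the interface text tells. Its arguments: {"type":"object","properties":{"translation":{"type":"array"},"delta_rot":{"type":"array"},"gripper":{"type":"array"}},"required":["translation","delta_rot","gripper"]}

```bash
mkdir -p pics; cat > h.py <<'E'
import numpy as np, cv2
from cell import sense, capture, job_done
def snap(n,f):
    c=capture(n); np.savez('pics/'+f+'.npz',**{k:c[k] for k in('img','mtx','world_from_camera')}); cv2.imwrite('pics/'+f+'.png',c['img'][:,:,::-1]); return c
def load(f): return dict(np.load('pics/'+f+'.npz'))
def ray(c,u,v,z):
    T=c['world_from_camera']; d=T[:3,:3]@np.linalg.solve(c['mtx'],[u,v,1.]); o=T[:3,3]
    return (o+d*(z-o[2])/d[2]).round(4)
def proj(c,p):
    T=np.linalg.inv(c['world_from_camera']); q=c['mtx']@(T[:3,:3]@np.array(p)+T[:3,3]); return (q[:2]/q[2]).round(1)
E
python3 - <<'E'
from h import *
a=snap('scene','sc0');b=snap('side','si0');w=snap('wrist','wr0')
s=sense();print(s['clock'],s['tool_pos'],s['tool_rot'],s['gripper_width'])
m=np.vstack([np.hstack([a['img'],b['img']])])[:,:,::-1]
cv2.imwrite('pics/both.png',cv2.resize(m,(800,300)))
for c in(a,b,w):print(c['world_from_camera'].round(2).tolist())
E
```

```text
0.15 [0.24754682 0.68075712 0.23041116] [ -87.13145504   89.90055206 -107.1126766 ] 0.9998418592503825
[[0.29, 0.82, -0.5, 1.14], [0.96, -0.25, 0.14, -0.21], [-0.01, -0.52, -0.85, 1.08], [0.0, 0.0, 0.0, 1.0]]
[[0.81, -0.29, 0.51, 0.08], [-0.59, -0.42, 0.69, -0.64], [0.01, -0.86, -0.51, 0.51], [0.0, 0.0, 0.0, 1.0]]
[[0.34, 0.9, 0.26, 0.18], [0.94, -0.33, -0.1, 0.7], [-0.0, 0.28, -0.96, 0.37], [0.0, 0.0, 0.0, 1.0]]
```

View pics/sc0.png

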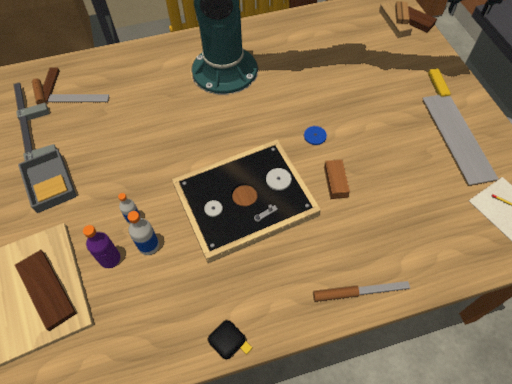

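View pics/si0.png

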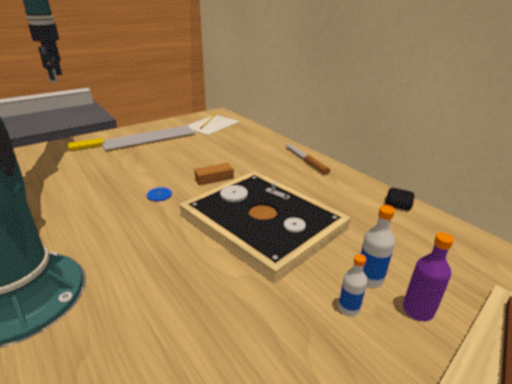

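The scene view shows the plate, with the recess at about (245,195). Candidates for the disc are the large aluminium disc at (278,179), the small disc at (213,208) and the blue look-alike at (315,135). I choose (278,179). The clip is at about (265,213). The bottles at (145,233), (128,207) and (103,248, purple) and the offcut at (337,179) stay where they are. I'll check this in an enlarged crop.

```bash
python3 - <<'E'
from h import *
a=load('sc0');i=a['img'][135:265,165:330,::-1]
cv2.imwrite('pics/crop0.png',cv2.resize(i,None,fx=4.8,fy=4.5,interpolation=cv2.INTER_CUBIC)[:600])
E
```

```text
(no output)
```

View pics/crop0.png

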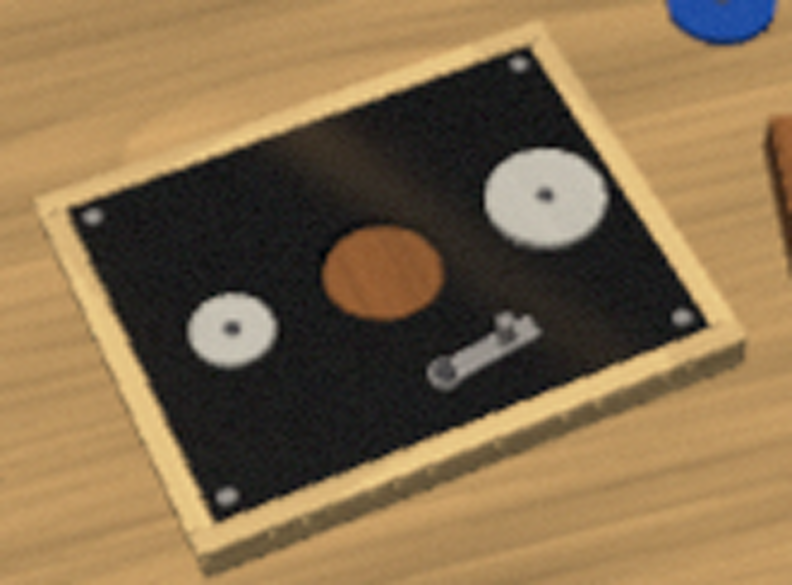

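```bash
cat > m.py <<'E'
from h import *
from scipy.optimize import least_squares
a=load('sc0');P=lambda x,y,z:ray(a,x/4.8+165-.4,y/4.5+135-.4,z)
C=np.array([P(x,y,.036)[:2] for x,y in[(70,210),(532,48),(708,325),(215,520)]])
O=np.array([P(x,y,.0355)[:2] for x,y in[(38,200),(540,25),(745,335),(205,555)]])
# order: (-x,-y),( -x,+y),(+x,+y),(+x,-y)
m=np.array([[-1,-1],[-1,1],[1,1],[1,-1]])
def f(p):
    c,s=np.cos(p[2]),np.sin(p[2]);R=np.array([[c,-s],[s,c]])
    return np.r_[((m*[.1175,.15])@R.T+p[:2]-C).ravel(),((m*[.1325,.165])@R.T+p[:2]-O).ravel()]
r=least_squares(f,[.6,0,0]);print('plate',r.x.round(4),np.rad2deg(r.x[2]),(r.fun*1e3).round(1))
c,s=np.cos(r.x[2]),np.sin(r.x[2]);R=np.array([[c,-s],[s,c]])
for n,q in dict(disc=P(545,195,.044),recess=P(383,271,.036),small=P(232,328,.042),pivot=P(445,372,.042),studtop=P(508,318,.066),armend=P(538,328,.042)).items():
    print(n,q,((q[:2]-r.x[:2])@R).round(4))
E
python3 m.py
```

```text
plate [ 0.5232 -0.0729  0.1422] 8.145332580922934 [-1.3 -1.2 -3.1 -0.2  2.5  2.5  2.5 -0.1 -0.8 -1.8 -3.2  1.8  3.   1.9
  0.5 -2.8]
disc [0.5053 0.0294 0.044 ] [-0.0033  0.1038]
recess [ 0.5258 -0.0744  0.036 ] [ 0.0023 -0.0019]
small [ 0.5428 -0.1666  0.042 ] [ 0.0061 -0.0955]
pivot [ 0.6062 -0.0613  0.042 ] [ 0.0838 -0.0003]
studtop [ 0.5945 -0.0216  0.066 ] [0.0778 0.0407]
armend [ 0.5929 -0.0032  0.042 ] [0.0788 0.0591]
```

```bash
cat >> h.py <<'E'
from scipy.spatial.transform import Rotation as Ro
C0=np.array([.5245,-.0735]);YAW=8.1
def W(x,y):
    c,s=np.cos(np.deg2rad(YAW)),np.sin(np.deg2rad(YAW)); return C0+[c*x-s*y,s*x+c*y]
def PL(p):
    c,s=np.cos(np.deg2rad(YAW)),np.sin(np.deg2rad(YAW)); d=np.array(p[:2])-C0; return np.array([c*d[0]+s*d[1],-s*d[0]+c*d[1]])
def go(x,y,z,jaw=YAW):
    """delta in tool frame to plate xy (m), world z, jaw axis at world angle jaw (deg)"""
    s=sense();R=Ro.from_euler('xyz',s['tool_rot'],degrees=True)
    p=np.r_[W(x,y),z]; t=R.inv().apply(p-s['tool_pos'])*100
    best=None
    for k in(0,180):
        j=np.deg2rad(jaw+k);Y=np.array([np.cos(j),np.sin(j),0]);X=np.array([0,0,-1.]);M=Ro.from_matrix(np.c_[X,Y,np.cross(X,Y)])
        w=(R.inv()*M).as_rotvec()
        if best is None or np.linalg.norm(w)<np.linalg.norm(best): best=w
    print('plate now',(PL(s['tool_pos'])*1e3).round(1),'z',(s['tool_pos'][2]*1e3).round(1),'F',np.round(s['force'],1),'w',round(s['gripper_width'],3),'t',round(s['clock'],2),'q7',round(s['joint_positions'][6]))
    print('tool shift cm',t.round(2),'rows',np.ceil(np.linalg.norm(t)/4.1),'rot',best.round(3),'rows',np.ceil(np.linalg.norm(best)/.12))
E
python3 -c "
from h import *
go(0,.16,.2)"
```

```text
plate now [-167.9  785.8] z 230.4 F [0.1 0.3 0.3] w 1.0 t 0.15 q7 -2
tool shift cm [  3.13 -47.3   44.27] rows 16.0 rot [1.081e+00 1.000e-03 2.000e-03] rows 10.0
```

Emit:
play_rows:
  translation:
    - [0.2, -2.8, 2.6]
    - [0.2, -2.8, 2.6]
    - [0.2, -2.8, 2.6]
    - [0.2, -2.8, 2.6]
    - [0.2, -2.8, 2.6]
  delta_rot:
    - [0, 0, 0]
    - [0, 0, 0]
    - [0, 0, 0]
    - [0, 0, 0]
    - [0, 0, 0]
  gripper: [130, 130, 130, 130, 130]

```text
clock: 0.57
tool_pos: [0.3153, 0.5106, 0.2169]
tool_rot: [147.5, 89.5, 128.6]
force: [0.5, -0.3, 0.5]
gripper_width: 0.488
```

Emit:
play_rows:
  translation:
    - [0.2, -2.8, 2.6]
    - [0.2, -2.8, 2.6]
    - [0.2, -2.8, 2.6]
    - [0.2, -2.8, 2.6]
    - [0.2, -2.8, 2.6]
  delta_rot:
    - [0, 0, 0]
    - [0, 0, 0]
    - [0, 0, 0]
    - [0, 0, 0]
    - [0, 0, 0]
  gripper: [130, 130, 130, 130, 130]

```text
clock: 0.98
tool_pos: [0.3945, 0.3268, 0.2043]
tool_rot: [153.8, 89.5, 135.1]
force: [1.5, -0.3, -0.3]
gripper_width: 0.488
```

Emit:
play_rows:
  translation:
    - [0, 0, 0]
    - [0, 0, 0]
    - [0, 0, 0]
    - [0, 0, 0]
    - [0, 0, 0]
  delta_rot:
    - [0.12, 0, 0]
    - [0.12, 0, 0]
    - [0.12, 0, 0]
    - [0.12, 0, 0]
    - [0.12, 0, 0]
  gripper: [130, 130, 130, 130, 130]

```text
clock: 1.4
tool_pos: [0.4002, 0.3089, 0.2034]
tool_rot: [-109.4, 89.6, -164.1]
force: [-0.2, -0.9, 1.0]
gripper_width: 0.489
```

Emit:
play_rows:
  translation:
    - [0, 0, 0]
    - [0, 0, 0]
    - [0, 0, 0]
    - [0, 0, 0]
    - [0, 0, 0]
  delta_rot:
    - [0.1, 0, 0]
    - [0.1, 0, 0]
    - [0.1, 0, 0]
    - [0.1, 0, 0]
    - [0.08, 0, 0]
  gripper: [130, 130, 130, 130, 130]

```text
clock: 1.82
tool_pos: [0.3998, 0.3077, 0.2029]
tool_rot: [-75.9, 89.5, -159.6]
force: [-0.3, -0.3, -0.2]
gripper_width: 0.485
```

```bash
python3 -c "
from h import *
go(0,.16,.2)"
```

```text
plate now [-69.8 395. ] z 202.9 F [-0.3 -0.3 -0.2] w 0.485 t 1.82 q7 -23
tool shift cm [ 0.27  7.74 23.26] rows 6.0 rot [-0.033  0.002  0.009] rows 1.0
```

Emit:
play_rows:
  translation:
    - [0, 1.3, 3.8]
    - [0, 1.3, 3.8]
    - [0, 1.3, 3.8]
    - [0, 1.3, 3.8]
    - [0, 1.3, 3.8]
  delta_rot:
    - [-0.03, 0, 0]
    - [0, 0, 0.01]
    - [0, 0, 0]
    - [0, 0, 0]
    - [0, 0, 0]
  gripper: [130, 130, 130, 130, 130]

```text
clock: 2.23
tool_pos: [0.4884, 0.1382, 0.2014]
tool_rot: [-179.0, 89.8, 100.6]
force: [0.4, 0.4, 0.3]
gripper_width: 0.493
```

Emit:
play_rows:
  translation:
    - [0, 1.2, 3.4]
    - [0, 0, 0]
    - [0, 0, 0]
    - [0, 0, 0]
    - [0, 0, 0]
  delta_rot:
    - [0, 0, 0]
    - [0, 0, 0]
    - [0, 0, 0]
    - [0, 0, 0]
    - [0, 0, 0]
  gripper: [130, 130, 130, 130, 130]

```text
clock: 2.65
tool_pos: [0.5105, 0.0939, 0.2018]
tool_rot: [62.8, 89.8, -18.6]
force: [0.6, -0.1, 0.8]
gripper_width: 0.493
```

```bash
python3 -c "
from h import *
c=snap('wrist','wr1')
cv2.imwrite('pics/wr1b.png',cv2.resize(c['img'][:,:,::-1],(800,600),interpolation=cv2.INTER_CUBIC))
go(0,.16,.1)
for n,p in dict(rec=(0,0,.036),disc=(-.0033,.1038,.044)).items(): print(n,proj(c,np.r_[W(*p[:2]),p[2]])*800/512)"
```

```text
plate now [  9.6 168.1] z 201.8 F [-1.2  0.2  0. ] w 0.492 t 2.7 q7 7
tool shift cm [10.18 -1.    0.78] rows 3.0 rot [ 0.01   0.002 -0.003] rows 1.0
rec [376.71875 474.84375]
disc [372.03125 360.     ]
```

View pics/wr1b.png

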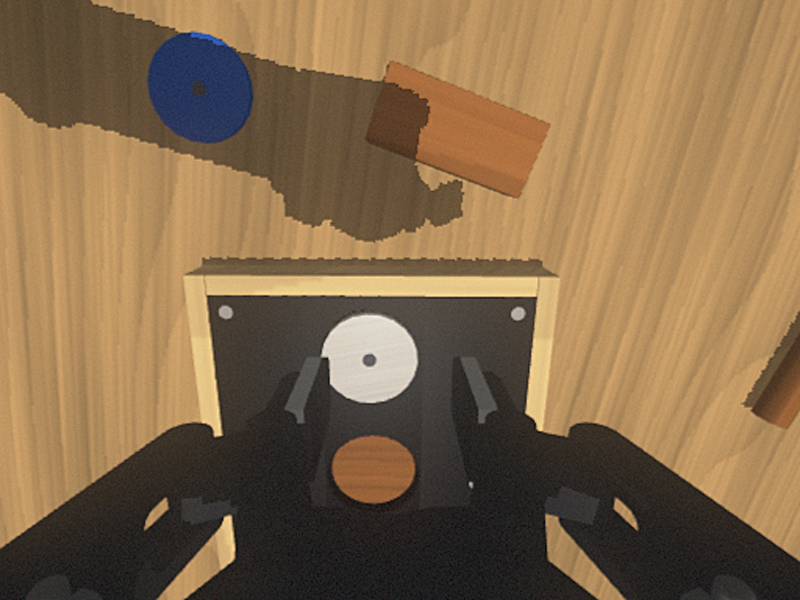

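```bash
python3 -c "
from h import *
c=load('wr1');s=sense();k=800/512
for n,p in dict(rim0=(0,.0365,.036),rimL=(-.0365,0,.036),rimR=(.0365,0,.036),scL=(-.1175,.15,.036),scR=(.1175,.15,.036),oL=(-.1325,.165,.0355),oR=(.1325,.165,.0355)).items(): print(n,proj(c,np.r_[W(*p[:2]),p[2]])*k)
for z in (0,.003,.006): print(proj(c,s['tool_pos']+[0,0,z])*k)
for z,u,v in((.044,369.5,360),(.036,373.5,435),(.036,208,296),(.036,537,296),(.0355,203,275),(.0355,543,275)):print(u,v,PL(ray(c,u/k,v/k,z))*1e3)"
```

```text
rim0 [376.875   435.15625]
rimL [331.25    474.53125]
rimR [422.1875  475.15625]
scL [211.25   294.0625]
scR [542.1875 296.875 ]
oL [187.8125 273.125 ]
oR [565.46875 276.40625]
[392.65625 377.96875]
[392.8125  382.03125]
[392.8125  386.09375]
369.5 360 [ -5.1315404  103.75816736]
373.5 435 [-2.56482794 36.6267888 ]
208 296 [-119.86196222  148.57089221]
537 296 [113.75095571 150.57453329]
203 275 [-122.04781584  163.73011528]
543 275 [116.62794136 165.82126912]
```

```bash
sed -i 's/^C0=.*/C0=np.array([.5223,-.0738]);YAW=7.7/' h.py; python3 -c "
from h import *
go(-.0027,.16,.06)"
```

```text
plate now [ 10.7 168.1] z 201.8 F [-1.2  0.2  0. ] w 0.492 t 2.7 q7 7
tool shift cm [14.18 -1.4   0.77] rows 4.0 rot [ 0.017  0.002 -0.003] rows 1.0
```

Emit:
play_rows:
  translation:
    - [3.5, -0.3, 0.2]
    - [3.5, -0.4, 0.2]
    - [3.5, -0.4, 0.2]
    - [3.0, -0.3, 0.2]
    - [0.2, 0, 0]
  delta_rot:
    - [0.017, 0, 0]
    - [0, 0, 0]
    - [0, 0, 0]
    - [0, 0, 0]
    - [0, 0, 0]
  gripper: [130, 130, 130, 130, 130]

```text
clock: 3.12
tool_pos: [0.5014, 0.0957, 0.0637]
tool_rot: [106.6, 89.1, 25.2]
force: [-0.1, -0.5, 0.2]
gripper_width: 0.492
```

```bash
python3 -c "
from h import *
go(-.0027,.16,.038)
snap('side','si1');c=load('si1');i=c['img'];u,v=proj(c,sense()['tool_pos']).astype(int);print(u,v)
cv2.imwrite('pics/si1b.png',cv2.resize(i[v-60:v+60,u-80:u+80,::-1],None,fx=5,fy=5,interpolation=cv2.INTER_CUBIC))"
```

```text
plate now [  2.  170.8] z 63.7 F [-0.1 -0.5  0.2] w 0.492 t 3.12 q7 14
tool shift cm [ 2.55 -0.53  1.08] rows 1.0 rot [ 0.016 -0.005 -0.015] rows 1.0
218 175
```

View pics/si1b.png

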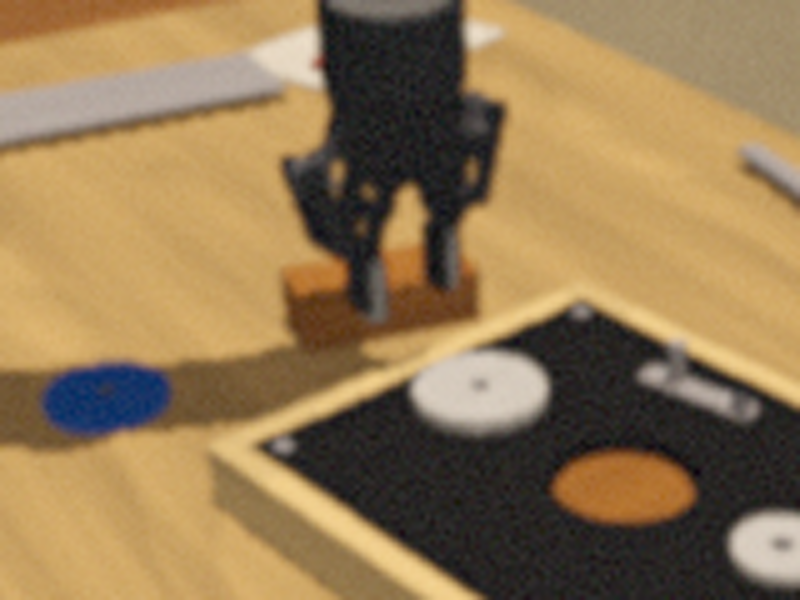

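Emit:
play_rows:
  translation:
    - [0, -0.5, 1.0]
    - [0, 0, 0]
    - [1.0, 0, 0]
    - [0.8, 0, 0]
    - [0, 0, 0]
  delta_rot:
    - [0.016, -0.005, -0.015]
    - [0, 0, 0]
    - [0, 0, 0]
    - [0, 0, 0]
    - [0, 0, 0]
  gripper: [130, 130, 130, 130, 130]

```text
clock: 3.58
tool_pos: [0.5032, 0.0884, 0.0515]
tool_rot: [96.4, 89.3, 14.3]
force: [0.3, -0.5, -0.8]
gripper_width: 0.49
```

```bash
python3 -c "
from h import *
go(-.0027,.16,.038)"
```

```text
plate now [  2.8 163.3] z 51.5 F [ 0.3 -0.5 -0.8] w 0.49 t 3.58 q7 14
tool shift cm [ 1.34 -0.56  0.33] rows 1.0 rot [ 0.003 -0.001 -0.012] rows 1.0
```

Emit:
play_rows:
  translation:
    - [0.3, -0.4, 0.2]
    - [0.4, -0.4, 0.1]
    - [0.4, -0.3, 0]
    - [0.4, 0, 0]
    - [0, 0, 0]
  delta_rot:
    - [0, 0, -0.01]
    - [0, 0, -0.005]
    - [0, 0, 0]
    - [0, 0, 0]
    - [0, 0, 0]
  gripper: [130, 130, 130, 130, 130]

```text
clock: 4.0
tool_pos: [0.4928, 0.0838, 0.0362]
tool_rot: [-137.4, 89.9, 140.5]
force: [0.0, -0.5, 0.8]
gripper_width: 0.493
```

```bash
python3 -c "
from h import *
go(-.0027,.16,.038)"
```

```text
plate now [ -8.1 160.1] z 36.2 F [ 0.  -0.5  0.8] w 0.493 t 4.0 q7 15
tool shift cm [-0.18  0.54  0.01] rows 1.0 rot [ 0.003 -0.002  0.002] rows 1.0
```

Emit:
play_rows:
  translation:
    - [-0.1, 0.3, 0]
    - [-0.05, 0.25, 0]
    - [0, 0.1, 0]
    - [0, 0, 0]
    - [0, 0, 0]
  delta_rot:
    - [0, 0, 0]
    - [0, 0, 0]
    - [0, 0, 0]
    - [0, 0, 0]
    - [0, 0, 0]
  gripper: [130, 130, 130, 130, 130]

```text
clock: 4.42
tool_pos: [0.5003, 0.0847, 0.0376]
tool_rot: [-140.1, 89.9, 137.8]
force: [-0.9, -0.1, -0.3]
gripper_width: 0.493
```

```bash
python3 -c "
from h import *
go(-.0027,.12,.038)"
```

```text
plate now [ -0.6 160. ] z 37.6 F [-0.9 -0.1 -0.3] w 0.493 t 4.42 q7 15
tool shift cm [-0.05 -0.22  4.  ] rows 1.0 rot [ 0.003 -0.002  0.002] rows 1.0
```

Emit:
play_rows:
  translation:
    - [0, -0.1, 0.7]
    - [0, 0, 0.7]
    - [0, 0, 0.7]
    - [0, 0, 0.7]
    - [0, 0, 0.7]
  delta_rot:
    - [0, 0, 0]
    - [0, 0, 0]
    - [0, 0, 0]
    - [0, 0, 0]
    - [0, 0, 0]
  gripper: [130, 130, 130, 130, 130]

```text
clock: 4.83
tool_pos: [0.5043, 0.0486, 0.0377]
tool_rot: [-153.5, 89.8, 124.6]
force: [0.2, 0.5, -0.4]
gripper_width: 0.492
```

```bash
python3 -c "
from h import *
go(-.001,.09,.038)"
```

```text
plate now [ -1.5 123.7] z 37.7 F [ 0.2  0.5 -0.4] w 0.492 t 4.83 q7 18
tool shift cm [-0.04  0.03  3.37] rows 1.0 rot [ 0.006 -0.003  0.001] rows 1.0
```

Emit:
play_rows:
  translation:
    - [0, 0, 0.7]
    - [0, 0, 0.7]
    - [0, 0, 0.7]
    - [0, 0, 0.7]
    - [0, 0, 0.7]
  delta_rot:
    - [0.005, 0, 0]
    - [0, 0, 0]
    - [0, 0, 0]
    - [0, 0, 0]
    - [0, 0, 0]
  gripper: [130, 130, 130, 130, 130]

```text
clock: 5.25
tool_pos: [0.5093, 0.0085, 0.0377]
tool_rot: [-144.3, 89.8, 133.3]
force: [0.1, 0.4, 0.3]
gripper_width: 0.49
```

```bash
python3 -c "
from h import *
go(0,.07,.038)
c=snap('wrist','wr2')
cv2.imwrite('pics/wr2b.png',cv2.resize(c['img'][:,:,::-1],(800,600),interpolation=cv2.INTER_CUBIC))"
```

```text
plate now [-1.9 83.3] z 37.7 F [0.1 0.4 0.3] w 0.49 t 5.25 q7 21
tool shift cm [-0.04  0.19  1.33] rows 1.0 rot [-0.002 -0.002  0.002] rows 1.0
```

View pics/wr2b.png

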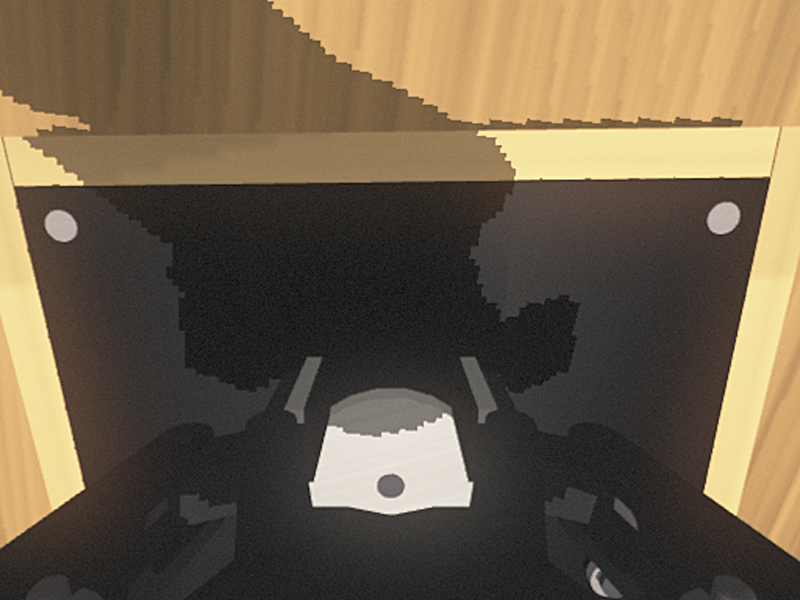

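The disc is in the cradle with its dot at (390,485), and the plate corners are at (16,187) and (769,178). I'll refine the frame from these.

```bash
python3 -c "
from h import *
c=load('wr2');k=800/512
a=ray(c,16/k,187/k,.036);b=ray(c,769/k,178/k,.036);d=b-a;print(np.linalg.norm(d),np.rad2deg(np.arctan2(d[1],d[0])))
for p in(a,b,(a+b)/2,ray(c,390/k,485/k,.044),sense()['tool_pos'],ray(c,61/k,226/k,.036),ray(c,723/k,217/k,.036)):print((PL(p)*1e3).round(1))
s=load('sc0')
"
```

```text
0.23324735797003143 8.307272998776591
[-119.1  148. ]
[114.1 150.5]
[ -2.5 149.2]
[-2.9 44.9]
[-1.8 81.1]
[-107.6  135.9]
[102.3 138.5]
```

```bash
python3 - <<'E'
from h import *
print(W(-.0011,-.0008))
E
V=$(python3 -c "
from h import *
print(list(W(-.0011,-.0008).round(4)))"); sed -i "s/^C0=.*/C0=np.array($V);YAW=8.25/" h.py; python3 -c "
from h import *
go(.001,.05,.0378)"
```

```text
[ 0.52131711 -0.07474017]
plate now [ 0.1 81.9] z 37.8 F [ 0.7 -1.5 -0.1] w 0.491 t 5.3 q7 21
tool shift cm [-0.    0.14  3.18] rows 1.0 rot [-0.014 -0.001  0.001] rows 1.0
```

Emit:
play_rows:
  translation:
    - [0, 0.1, 0.5]
    - [0, 0.1, 0.5]
    - [0, 0.05, 0.5]
    - [0, 0, 0.5]
    - [0, 0, 0.5]
  delta_rot:
    - [-0.014, 0, 0]
    - [0, 0, 0]
    - [0, 0, 0]
    - [0, 0, 0]
    - [0, 0, 0]
  gripper: [130, 130, 130, 130, 130]

```text
clock: 5.72
tool_pos: [0.516, -0.0194, 0.0376]
tool_rot: [-138.7, 89.9, 139.7]
force: [1.5, -0.0, 1.2]
gripper_width: 0.491
```

```bash
python3 -c "
from h import *
go(.001,.04,.0378)"
```

```text
plate now [ 2.7 55.5] z 37.6 F [ 1.5 -0.   1.2] w 0.491 t 5.72 q7 24
tool shift cm [-0.02 -0.17  1.55] rows 1.0 rot [ 0.003 -0.002  0.002] rows 1.0
```

Emit:
play_rows:
  translation:
    - [0, -0.12, 0.4]
    - [0, -0.06, 0.4]
    - [0, 0, 0.4]
    - [0, 0, 0.2]
    - [0, 0, 0]
  delta_rot:
    - [0, 0, 0]
    - [0, 0, 0]
    - [0, 0, 0]
    - [0, 0, 0]
    - [0, 0, 0]
  gripper: [130, 130, 130, 130, 130]

```text
clock: 6.13
tool_pos: [0.5167, -0.0365, 0.0377]
tool_rot: [-137.1, 89.9, 141.2]
force: [-0.1, 0.1, -0.5]
gripper_width: 0.489
```

```bash
python3 -c "
from h import *
go(.001,.037,.0378)
c=snap('side','si2');u,v=proj(c,np.r_[W(0,0),.036]).astype(int);A=c['img'][v-40:v+40,u-50:u+50,::-1]
d=snap('scene','sc2');u,v=proj(d,np.r_[W(0,0),.036]).astype(int);B=d['img'][v-40:v+40,u-50:u+50,::-1]
w=snap('wrist','wr3')['img'][144:,106:406,::-1]
cv2.imwrite('pics/st3.png',np.hstack([cv2.resize(A,(400,320),interpolation=2),cv2.resize(B,(400,320),interpolation=2)]));cv2.imwrite('pics/w3.png',w)"
```

```text
plate now [ 0.9 38.5] z 37.7 F [-0.1  0.1 -0.5] w 0.489 t 6.13 q7 25
tool shift cm [-0.01  0.01  0.15] rows 1.0 rot [ 0.001 -0.001  0.001] rows 1.0
```

View pics/st3.png

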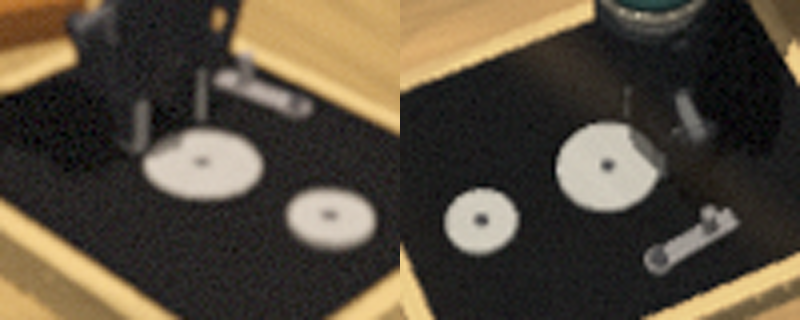

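The disc covers the recess and shows no visible edge in the side view, so it looks home. I'll back off and verify.

Emit:
play_rows:
  translation:
    - [0, 0, -1.5]
    - [-2, 0, -2]
    - [-3, 0, -2]
    - [-3, 0, -2]
    - [-3, 0, -2]
  delta_rot:
    - [0, 0, 0]
    - [0, 0, 0]
    - [0, 0, 0]
    - [0, 0, 0]
    - [0, 0, 0]
  gripper: [130, 255, 255, 255, 255]

```text
clock: 6.7
tool_pos: [0.499, 0.0562, 0.1452]
tool_rot: [-84.5, 89.1, -166.7]
force: [0.8, -0.4, 0.2]
gripper_width: -0.005
```

```bash
python3 -c "
from h import *
go(.045,.085,.1)
c=snap('side','si4');u,v=proj(c,np.r_[W(0,0),.036]).astype(int);A=c['img'][v-30:v+30,u-40:u+40,::-1]
d=snap('scene','sc4');u,v=proj(d,np.r_[W(.03,.01),.036]).astype(int);B=d['img'][v-30:v+30,u-40:u+40,::-1]
w=snap('wrist','wr4')['img'][144:,86:426,::-1]
o=np.zeros((600,800,3),np.uint8);o[:300,:400]=cv2.resize(A,(400,300),interpolation=2);o[:300,400:]=cv2.resize(B,(400,300),interpolation=2);o[300:,:425]=cv2.resize(w,(425,300),interpolation=2)
cv2.imwrite('pics/st4.png',o)"
```

```text
plate now [ -3.3 132.7] z 145.2 F [ 0.8 -0.4  0.2] w -0.005 t 6.7 q7 12
tool shift cm [4.45 4.93 4.73] rows 2.0 rot [-0.008  0.001  0.015] rows 1.0
```

View pics/st4.png

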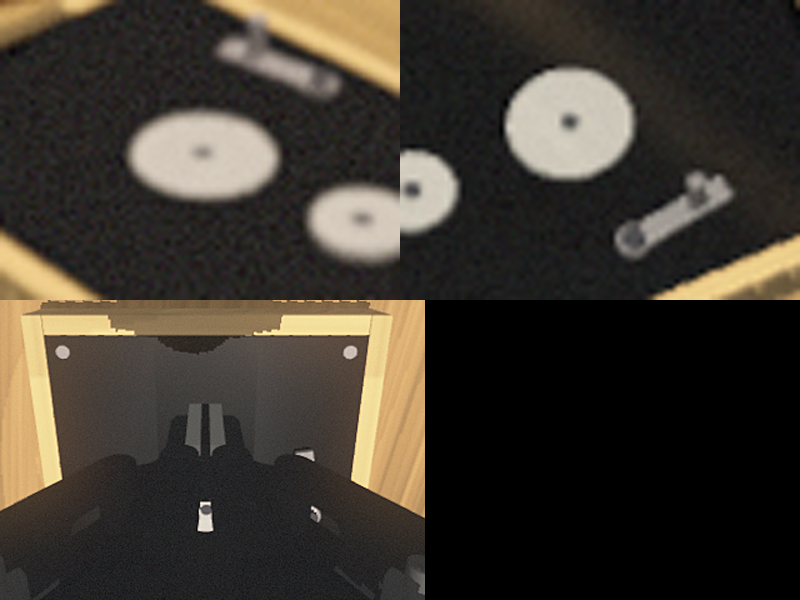

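```bash
python3 -c "
from h import *
a=load('si4');b=load('sc4')
def pix(c,x,y,ct):
    u,v=proj(c,np.r_[W(*ct),.036]).astype(int);return u-40+x/5-.4,v-30+y/5-.4
def tri(p,q):
    A=[];B=[]
    for c,(u,v) in((a,p),(b,q)):
        T=c['world_from_camera'];d=T[:3,:3]@np.linalg.solve(c['mtx'],[u,v,1.]);d/=np.linalg.norm(d);M=np.eye(3)-np.outer(d,d);A.append(M);B.append(M@T[:3,3])
    return np.linalg.solve(sum(A),sum(B))
p,q=pix(a,203,152,(0,0)),pix(b,570,122,(.03,.01)) if 0 else pix(b,170,122,(.03,.01))
t=tri(p,q);print('disc',t,PL(t)*1e3)
t=tri(pix(a,362,217,(0,0)),pix(b,12,189,(.03,.01)));print('small',t,PL(t)*1e3)
t=tri(pix(a,258,18,(0,0)),pix(b,296,180,(.03,.01)));print('stud',t,PL(t)*1e3)
go(.108,.063,.11,YAW+135)"
```

```text
disc [ 0.5231102  -0.07308578  0.03527317] [2.02309957 1.33776276]
small [ 0.54321464 -0.16663458  0.04278559] [  8.4959208  -94.12777718]
stud [ 0.59529772 -0.02395416  0.06573276] [80.51360337 39.60256333]
plate now [ -0.6 134.3] z 146.4 F [-0.2 -1.6  0.5] w 0.003 t 6.85 q7 12
tool shift cm [ 3.56 10.91  7.1 ] rows 4.0 rot [0.783 0.003 0.008] rows 7.0
```

Triangulation puts the disc's top at z = 35.3 mm (home is 35.0) and the small disc's at 42.8 mm (true 42), so the large disc is home. Next is the clip: I'll use the shut fingertips with a 45° face and run the TCP along an arc.

Emit:
play_rows:
  translation:
    - [0, 0, 0]
    - [0, 0, 0]
    - [0, 0, 0]
    - [0, 0, 0]
    - [0, 0, 0]
  delta_rot:
    - [0.12, 0, 0]
    - [0.12, 0, 0.004]
    - [0.12, 0, 0.004]
    - [0.12, 0, 0]
    - [0.12, 0, 0]
  gripper: [255, 255, 255, 255, 255]

```text
clock: 7.27
tool_pos: [0.4983, 0.0542, 0.1431]
tool_rot: [-20.0, 89.6, -137.7]
force: [0.1, 0.6, 0.9]
gripper_width: -0.0
```

Emit:
play_rows:
  translation:
    - [0, 0, 0]
    - [0, 0, 0]
    - [0, 0, 0]
    - [0, 0, 0]
    - [0, 0, 0]
  delta_rot:
    - [0.08, 0, 0]
    - [0.08, 0, 0]
    - [0.02, 0, 0]
    - [0, 0, 0]
    - [0, 0, 0]
  gripper: [255, 255, 255, 255, 255]

```text
clock: 7.68
tool_pos: [0.494, 0.0484, 0.1377]
tool_rot: [-14.0, 88.9, -142.9]
force: [-0.4, 0.1, -0.6]
gripper_width: -0.002
```

```bash
python3 -c "
from h import *
go(.108,.063,.11,YAW+135)"
```

```text
plate now [ -9.4 125.7] z 137.7 F [-0.4  0.1 -0.6] w -0.002 t 7.68 q7 -21
tool shift cm [ 2.62 12.59 -4.39] rows 4.0 rot [-0.038  0.019  0.005] rows 1.0
```

Emit:
play_rows:
  translation:
    - [0.3, 2.9, -1.0]
    - [0.3, 2.9, -1.0]
    - [0.3, 2.9, -1.0]
    - [0.3, 2.9, -1.0]
    - [0.3, 0.6, -0.2]
  delta_rot:
    - [-0.03, 0.015, 0.005]
    - [0, 0, 0]
    - [0, 0, 0]
    - [0, 0, 0]
    - [0, 0, 0]
  gripper: [255, 255, 255, 255, 255]

```text
clock: 8.1
tool_pos: [0.6148, 0.006, 0.1182]
tool_rot: [-49.0, 89.4, -175.6]
force: [0.4, 0.7, 0.7]
gripper_width: 0.001
```

```bash
python3 -c "
from h import *
go(.108,.063,.053,YAW+135)"
```

```text
plate now [104.1  66.4] z 118.2 F [0.4 0.7 0.7] w 0.001 t 8.1 q7 -15
tool shift cm [ 6.52  0.57 -0.08] rows 2.0 rot [0.003 0.007 0.008] rows 1.0
```

Emit:
play_rows:
  translation:
    - [2.0, 0.3, 0]
    - [2.0, 0.2, 0]
    - [1.5, 0, 0]
    - [0.6, 0, 0]
    - [0, 0, 0]
  delta_rot:
    - [0, 0.005, 0.005]
    - [0, 0, 0]
    - [0, 0, 0]
    - [0, 0, 0]
    - [0, 0, 0]
  gripper: [255, 255, 255, 255, 255]

```text
clock: 8.52
tool_pos: [0.6219, -0.0009, 0.0533]
tool_rot: [-37.3, 89.9, -163.8]
force: [-0.0, 0.1, -0.7]
gripper_width: -0.004
```

```bash
python3 -c "
from h import *
go(.095,.051,.051,YAW+135)"
```

```text
plate now [110.1  58.6] z 53.3 F [-0.   0.1 -0.7] w -0.004 t 8.52 q7 -11
tool shift cm [ 0.24 -0.54  1.61] rows 1.0 rot [0.005 0.001 0.001] rows 1.0
```

Emit:
play_rows:
  translation:
    - [0.1, -0.3, 0.5]
    - [0.1, -0.3, 0.5]
    - [0, -0.2, 0.5]
    - [0, -0.1, 0.4]
    - [0, 0, 0]
  delta_rot:
    - [0.005, 0, 0]
    - [0, 0, 0]
    - [0, 0, 0]
    - [0, 0, 0]
    - [0, 0, 0]
  gripper: [255, 255, 255, 255, 255]

```text
clock: 8.93
tool_pos: [0.6007, -0.0107, 0.0531]
tool_rot: [-120.4, 89.9, 112.9]
force: [-0.6, -0.2, -0.3]
gripper_width: -0.001
```

```bash
python3 -c "
from h import *
go(.0763,.0459,.051,YAW+135)
c=snap('scene','sc5');u,v=proj(c,np.r_[W(.08,.03),.05]).astype(int);A=c['img'][v-30:v+30,u-40:u+40,::-1];cv2.imwrite('pics/sc5c.png',cv2.resize(A,(640,480),interpolation=2))"
```

```text
plate now [87.8 52. ] z 53.1 F [-0.6 -0.2 -0.3] w -0.001 t 8.93 q7 -9
tool shift cm [ 0.21 -0.38  1.24] rows 1.0 rot [ 0.001 -0.001  0.001] rows 1.0
```

View pics/sc5c.png

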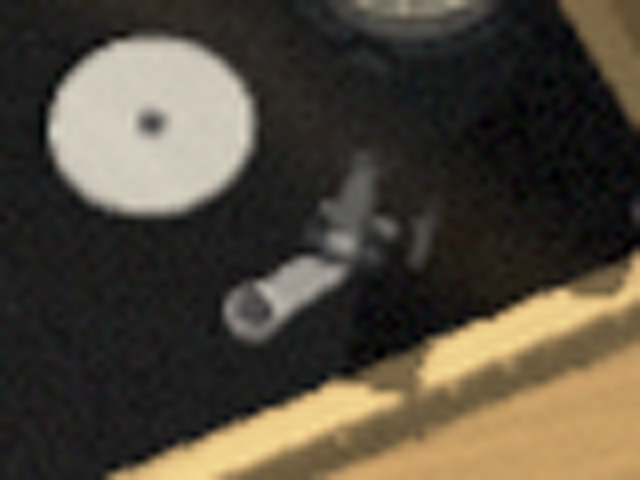

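The tips are at the stud and the clip has hardly moved yet. I'll carry on along the arc.

Emit:
play_rows:
  translation:
    - [0.1, -0.15, 0.35]
    - [0, -0.15, 0.35]
    - [0, -0.05, 0.3]
    - [0, 0, 0.2]
    - [0, 0, 0]
  delta_rot:
    - [0, 0, 0]
    - [0, 0, 0]
    - [0, 0, 0]
    - [0, 0, 0]
    - [0, 0, 0]
  gripper: [255, 255, 255, 255, 255]

```text
clock: 9.4
tool_pos: [0.5915, -0.0151, 0.0533]
tool_rot: [-163.1, 89.6, 70.4]
force: [-0.6, 0.8, -1.0]
gripper_width: 0.002
```

```bash
python3 -c "
from h import *
go(.0657,.037,.051,YAW+135)"
```

```text
plate now [78.1 48.9] z 53.3 F [-0.6  0.8 -1. ] w 0.002 t 9.4 q7 -8
tool shift cm [ 0.22 -0.04  1.72] rows 1.0 rot [ 0.004 -0.006  0.002] rows 1.0
```

Emit:
play_rows:
  translation:
    - [0, 0, 0.45]
    - [0, 0, 0.45]
    - [0, 0, 0.45]
    - [0, 0, 0.4]
    - [0, 0, 0]
  delta_rot:
    - [0, 0, 0]
    - [0, 0, 0]
    - [0, 0, 0]
    - [0, 0, 0]
    - [0, 0, 0]
  gripper: [255, 255, 255, 255, 255]

```text
clock: 9.82
tool_pos: [0.5795, -0.03, 0.0529]
tool_rot: [-149.3, 89.6, 84.3]
force: [0.3, 1.3, -0.2]
gripper_width: 0.004
```

```bash
python3 -c "
from h import *
go(.0587,.025,.051,YAW+135)"
```

```text
plate now [64.  35.8] z 52.9 F [ 0.3  1.3 -0.2] w 0.004 t 9.82 q7 -7
tool shift cm [0.19 0.38 1.15] rows 1.0 rot [ 0.005 -0.006  0.003] rows 1.0
```

Emit:
play_rows:
  translation:
    - [0, 0.12, 0.35]
    - [0, 0.12, 0.35]
    - [0, 0.15, 0.35]
    - [0, 0.2, 0.3]
    - [0, 0.1, 0]
  delta_rot:
    - [0, 0, 0]
    - [0, 0, 0]
    - [0, 0, 0]
    - [0, 0, 0]
    - [0, 0, 0]
  gripper: [255, 255, 255, 255, 255]

```text
clock: 10.23
tool_pos: [0.5764, -0.0484, 0.0529]
tool_rot: [-154.0, 89.7, 79.5]
force: [-0.2, 0.8, 0.2]
gripper_width: 0.006
```

```bash
python3 -c "
from h import *
go(.0563,.0113,.051,YAW+135)"
```

```text
plate now [58.3 18.2] z 52.9 F [-0.2  0.8  0.2] w 0.006 t 10.23 q7 -5
tool shift cm [0.19 0.34 0.63] rows 1.0 rot [ 0.003 -0.004  0.002] rows 1.0
```

Emit:
play_rows:
  translation:
    - [0, 0.15, 0.2]
    - [0, 0.15, 0.2]
    - [0, 0.12, 0.2]
    - [0, 0, 0]
    - [0, 0, 0]
  delta_rot:
    - [0, 0, 0]
    - [0, 0, 0]
    - [0, 0, 0]
    - [0, 0, 0]
    - [0, 0, 0]
  gripper: [255, 255, 255, 255, 255]

```text
clock: 10.65
tool_pos: [0.5772, -0.056, 0.053]
tool_rot: [-161.5, 89.7, 71.9]
force: [0.2, 1.4, 0.7]
gripper_width: -0.001
```

```bash
python3 -c "
from h import *
go(.0563,.0083,.051,YAW+135)
c=snap('scene','sc6');u,v=proj(c,np.r_[W(.06,.0),.05]).astype(int);A=c['img'][v-30:v+30,u-40:u+40,::-1];
d=snap('side','si6');u,v=proj(d,np.r_[W(.06,.0),.05]).astype(int);B=d['img'][v-30:v+30,u-40:u+40,::-1]
cv2.imwrite('pics/sc6c.png',np.hstack([cv2.resize(x,(400,300),interpolation=2) for x in(A,B)]))"
```

```text
plate now [58.  10.5] z 53.0 F [0.2 1.4 0.7] w -0.001 t 10.65 q7 -4
tool shift cm [0.2  0.03 0.28] rows 1.0 rot [ 0.004 -0.006  0.002] rows 1.0
```

View pics/sc6c.png

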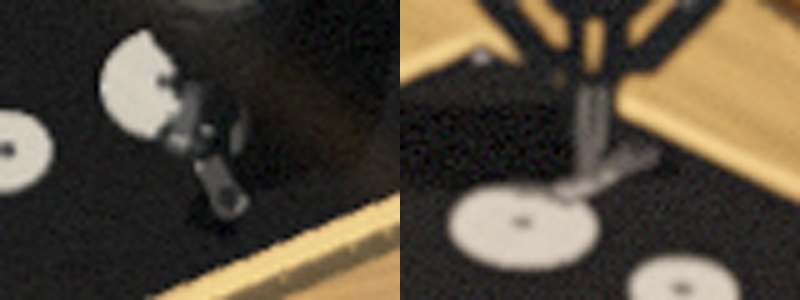

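The clip arm already reaches over the disc. I'll keep pushing in −y until the force shows the stop.

Emit:
play_rows:
  translation:
    - [0, 0.08, 0.08]
    - [0, 0.08, 0.08]
    - [0, 0.08, 0.08]
    - [0, 0.08, 0.08]
    - [0, 0.08, 0.08]
  delta_rot:
    - [0, 0, 0]
    - [0, 0, 0]
    - [0, 0, 0]
    - [0, 0, 0]
    - [0, 0, 0]
  gripper: [255, 255, 255, 255, 255]

```text
clock: 11.17
tool_pos: [0.5783, -0.057, 0.053]
tool_rot: [-146.0, 89.3, 87.6]
force: [-0.0, 5.5, 1.9]
gripper_width: 0.001
```

```bash
python3 -c "
from h import *
go(.0563,.0083,.051,YAW+135)"
```

```text
plate now [58.9  9.3] z 53.0 F [-0.   5.5  1.9] w 0.001 t 11.17 q7 -4
tool shift cm [ 0.19 -0.11  0.26] rows 1.0 rot [ 0.007 -0.01   0.006] rows 1.0
```

Emit:
play_rows:
  translation:
    - [0, 0.2, 0.2]
    - [0, 0.25, 0.25]
    - [0, 0.3, 0.3]
    - [0, 0.3, 0.3]
    - [0, 0.3, 0.3]
  delta_rot:
    - [0, 0, 0]
    - [0, 0, 0]
    - [0, 0, 0]
    - [0, 0, 0]
    - [0, 0, 0]
  gripper: [255, 255, 255, 255, 255]

```text
clock: 11.58
tool_pos: [0.5838, -0.0651, 0.053]
tool_rot: [-146.1, 88.5, 88.0]
force: [-0.2, 0.6, 0.5]
gripper_width: 0.002
```

```bash
python3 -c "
from h import *
go(.0563,.0083,.051,YAW+135)"
```

```text
plate now [63.2  0.5] z 53.0 F [-0.2  0.6  0.5] w 0.002 t 11.58 q7 -3
tool shift cm [ 0.22 -1.04 -0.07] rows 1.0 rot [ 0.015 -0.021  0.014] rows 1.0
```

The tip slid along the stud. I'll back off and look.

Emit:
play_rows:
  translation:
    - [0, 0, -1.5]
    - [0, 0, -1.5]
    - [-2, 0, -3]
    - [-3, 0, -3]
    - [-2, 0, -3]
  delta_rot:
    - [0, 0, 0]
    - [0, 0, 0]
    - [0, 0, 0]
    - [0, 0, 0]
    - [0, 0, 0]
  gripper: [255, 255, 255, 255, 255]

```text
clock: 12.0
tool_pos: [0.6507, 0.0187, 0.1223]
tool_rot: [-91.8, 89.1, 141.1]
force: [0.7, -1.0, -0.0]
gripper_width: -0.003
```

```bash
cat > look.py <<'E'
from h import *
import sys
n=sys.argv[1]
go(.047,.06,.051)
o=[]
for k in('scene','side'):
    c=snap(k,k+n);u,v=proj(c,np.r_[W(.06,.0),.05]).astype(int);print(k,u,v);o.append(cv2.resize(c['img'][v-30:v+30,u-40:u+40,::-1],(400,300),interpolation=2))
    for a in(60,75,85,90):
        t=np.deg2rad(a);print(a,[(tuple(((proj(c,np.r_[W(.085-r*np.sin(t),r*np.cos(t)),z])-[u-40,v-30]+.4)*5).round())) for r,z in((0,.042),(.04,.066),(.06,.042))])
cv2.imwrite('pics/look%s.png'%n,np.hstack(o))
E
python3 look.py 7
```

```text
plate now [141.5  73.9] z 122.3 F [ 0.7 -1.  -0. ] w -0.003 t 12.0 q7 -17
tool shift cm [ 7.21 -5.54  7.7 ] rows 3.0 rot [-0.792 -0.007  0.014] rows 7.0
scene 252 208
60 [(np.float64(226.0), np.float64(197.0)), (np.float64(232.0), np.float64(110.0)), (np.float64(236.0), np.float64(100.0))]
75 [(np.float64(226.0), np.float64(197.0)), (np.float64(212.0), np.float64(110.0)), (np.float64(207.0), np.float64(102.0))]
85 [(np.float64(226.0), np.float64(197.0)), (np.float64(200.0), np.float64(114.0)), (np.float64(189.0), np.float64(106.0))]
90 [(np.float64(226.0), np.float64(197.0)), (np.float64(194.0), np.float64(116.0)), (np.float64(180.0), np.float64(110.0))]
side 278 196
60 [(np.float64(237.0), np.float64(152.0)), (np.float64(165.0), np.float64(120.0)), (np.float64(125.0), np.float64(165.0))]
75 [(np.float64(237.0), np.float64(152.0)), (np.float64(174.0), np.float64(130.0)), (np.float64(138.0), np.float64(180.0))]
85 [(np.float64(237.0), np.float64(152.0)), (np.float64(182.0), np.float64(136.0)), (np.float64(150.0), np.float64(190.0))]
90 [(np.float64(237.0), np.float64(152.0)), (np.float64(186.0), np.float64(139.0)), (np.float64(158.0), np.float64(194.0))]
```

View pics/look7.png

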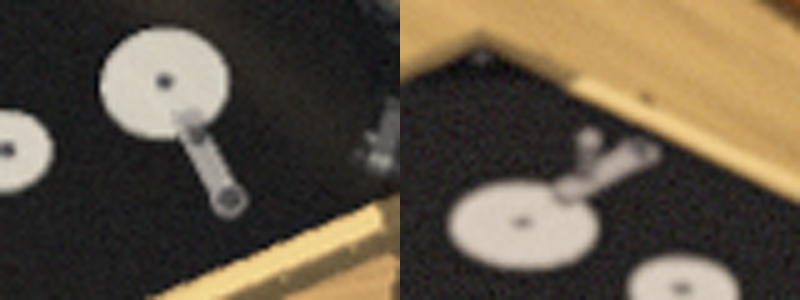

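It reads roughly 85–90° and the two views disagree slightly. I'll push once more with the face square to −y until the stop is unmistakable.

Emit:
play_rows:
  translation:
    - [0, 0, 0]
    - [0, 0, 0]
    - [0, 0, 0]
    - [0, 0, 0]
    - [0, 0, 0]
  delta_rot:
    - [-0.12, 0, 0]
    - [-0.12, 0, 0]
    - [-0.12, 0, 0]
    - [-0.12, 0, 0]
    - [-0.12, 0, 0]
  gripper: [255, 255, 255, 255, 255]

```text
clock: 12.52
tool_pos: [0.6606, 0.0311, 0.1235]
tool_rot: [158.3, 89.6, 67.5]
force: [0.3, 0.1, 0.1]
gripper_width: -0.003
```

Emit:
play_rows:
  translation:
    - [0, 0, 0]
    - [0, 0, 0]
    - [0, 0, 0]
    - [0, 0, 0]
    - [0, 0, 0]
  delta_rot:
    - [-0.1, 0, 0.01]
    - [-0.07, 0, 0]
    - [-0.02, 0, 0]
    - [0, 0, 0]
    - [0, 0, 0]
  gripper: [255, 255, 255, 255, 255]

```text
clock: 12.93
tool_pos: [0.6616, 0.031, 0.1218]
tool_rot: [86.5, 89.2, 7.2]
force: [-0.4, -0.8, 0.1]
gripper_width: -0.001
```

```bash
python3 -c "
from h import *
go(.047,.05,.1)"
```

```text
plate now [154.   84.5] z 121.8 F [-0.4 -0.8  0.1] w -0.001 t 12.93 q7 18
tool shift cm [  2.04 -10.87   2.99] rows 3.0 rot [ 0.043  0.001 -0.013] rows 1.0
```

Emit:
play_rows:
  translation:
    - [0, -2.8, 0.7]
    - [0, -2.8, 0.7]
    - [0.5, -2.8, 0.7]
    - [0.5, -2.0, 0.5]
    - [0.5, -0.3, 0.2]
  delta_rot:
    - [0.02, 0, -0.01]
    - [0.02, 0, 0]
    - [0, 0, 0]
    - [0, 0, 0]
    - [0, 0, 0]
  gripper: [255, 255, 255, 255, 255]

```text
clock: 13.35
tool_pos: [0.5613, -0.0132, 0.1054]
tool_rot: [68.1, 89.4, -13.8]
force: [-0.5, -0.1, -0.5]
gripper_width: 0.002
```

```bash
python3 -c "
from h import *
go(.047,.04,.053)"
```

```text
plate now [48.4 55.1] z 105.4 F [-0.5 -0.1 -0.5] w 0.002 t 13.35 q7 21
tool shift cm [ 5.25 -0.19  1.49] rows 2.0 rot [-0.002  0.004 -0.009] rows 1.0
```

Emit:
play_rows:
  translation:
    - [1.5, -0.1, 0]
    - [1.8, -0.1, 0.4]
    - [1.2, 0, 0.5]
    - [0.4, 0, 0.5]
    - [0, 0, 0]
  delta_rot:
    - [0, 0, -0.008]
    - [0, 0, 0]
    - [0, 0, 0]
    - [0, 0, 0]
    - [0, 0, 0]
  gripper: [255, 255, 255, 255, 255]

```text
clock: 13.77
tool_pos: [0.5661, -0.0273, 0.0514]
tool_rot: [37.9, 89.6, -44.1]
force: [0.1, -0.1, 0.2]
gripper_width: -0.001
```

```bash
python3 -c "
from h import *
go(.047,.017,.053)"
```

```text
plate now [51.1 40.5] z 51.4 F [ 0.1 -0.1  0.2] w -0.001 t 13.77 q7 24
tool shift cm [-0.15 -0.4   2.35] rows 1.0 rot [-0.004  0.005 -0.004] rows 1.0
```

Emit:
play_rows:
  translation:
    - [0, -0.2, 0.5]
    - [0, -0.2, 0.5]
    - [0, -0.1, 0.5]
    - [0, 0, 0.4]
    - [0, 0, 0.2]
  delta_rot:
    - [0, 0, 0]
    - [0, 0, 0]
    - [0, 0, 0]
    - [0, 0, 0]
    - [0, 0, 0]
  gripper: [255, 255, 255, 255, 255]

```text
clock: 14.18
tool_pos: [0.5673, -0.0501, 0.0518]
tool_rot: [53.1, 89.5, -28.8]
force: [-0.0, -0.4, 0.1]
gripper_width: -0.001
```

Emit:
play_rows:
  translation:
    - [0, 0, 0.15]
    - [0, 0, 0.15]
    - [0, 0, 0.15]
    - [0, 0, 0.15]
    - [0, 0, 0.15]
  delta_rot:
    - [0, 0, 0]
    - [0, 0, 0]
    - [0, 0, 0]
    - [0, 0, 0]
    - [0, 0, 0]
  gripper: [255, 255, 255, 255, 255]

```text
clock: 14.6
tool_pos: [0.5677, -0.052, 0.0523]
tool_rot: [113.9, 89.6, 32.2]
force: [0.4, 3.7, -0.5]
gripper_width: -0.001
```

```bash
python3 -c "
from h import *
go(.047,.017,.053)"
```

```text
plate now [49.1 15.8] z 52.3 F [ 0.4  3.7 -0.5] w -0.001 t 14.6 q7 26
tool shift cm [-0.07 -0.21 -0.12] rows 1.0 rot [ 0.001 -0.003 -0.006] rows 1.0
```

Emit:
play_rows:
  translation:
    - [0, 0, 0.3]
    - [0, 0, 0.4]
    - [0, 0, 0.5]
    - [0, 0, 0.5]
    - [0, 0, 0.5]
  delta_rot:
    - [0, 0, 0]
    - [0, 0, 0]
    - [0, 0, 0]
    - [0, 0, 0]
    - [0, 0, 0]
  gripper: [255, 255, 255, 255, 255]

```text
clock: 15.02
tool_pos: [0.5674, -0.0522, 0.0524]
tool_rot: [-173.0, 88.2, 106.2]
force: [-1.8, 10.5, 3.8]
gripper_width: 0.002
```

```bash
python3 -c "
from h import *
go(.047,.017,.053)"
```

```text
plate now [48.8 15.7] z 52.4 F [-1.8 10.5  3.8] w 0.002 t 15.02 q7 28
tool shift cm [-0.05 -0.18 -0.14] rows 1.0 rot [ 0.017 -0.03   0.004] rows 1.0
```

Under 10.5 N the tip stays at y = 15.7 mm, so the clip is at its stop. I'll retract and check.

Emit:
play_rows:
  translation:
    - [0, 0, -1.0]
    - [0, 0, -1.5]
    - [-1, 0, -2.5]
    - [-3, 0, -3]
    - [-3, 0, -3]
  delta_rot:
    - [0, 0, 0]
    - [0, 0, 0]
    - [0, 0, 0]
    - [0, 0, 0]
    - [0, 0, 0]
  gripper: [255, 255, 255, 255, 255]

```text
clock: 15.43
tool_pos: [0.5496, 0.045, 0.123]
tool_rot: [-155.5, 88.8, 122.8]
force: [1.0, 0.4, 0.0]
gripper_width: 0.005
```

Emit:
play_rows:
  translation:
    - [-3, 0, -2]
    - [-3, 0, -2]
    - [-2, 0, 0]
    - [0, 0, 0]
    - [0, 0, 0]
  delta_rot:
    - [0, 0, 0]
    - [0, 0, 0]
    - [0, 0, 0]
    - [0, 0, 0]
    - [0, 0, 0]
  gripper: [255, 255, 255, 255, 255]

```text
clock: 15.85
tool_pos: [0.5478, 0.0899, 0.2134]
tool_rot: [158.3, 89.0, 77.1]
force: [0.3, 0.1, -0.1]
gripper_width: 0.001
```

```bash
python3 look.py 8 | head -1
```

```text
plate now [ 49.9 159.1] z 213.4 F [ 0.3  0.1 -0.1] w 0.001 t 15.85 q7 8
```

View pics/look8.png

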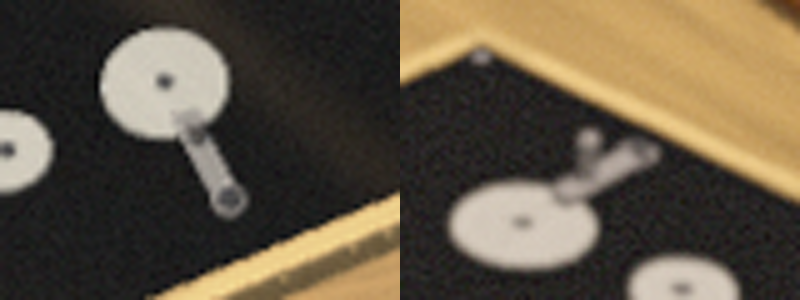

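The clip is in the same place as before the second push: over the disc and at its stop. The disc is flush in the recess and the small disc has not moved.

```bash
python3 -c "
from h import *
a=load('sc0')['img'].astype(int);b=load('scene8')['img'].astype(int)
for n,(u,v) in dict(small=(213,208),glue=(145,233),offcut=(337,179)).items(): print(n,abs(a-b)[v-12:v+12,u-10:u+10].mean().round(1))
print(job_done())"
```

```text
small 6.9
glue 6.3
offcut 22.2
the job is handed in; nothing more can be done
None
```

The large disc is home in the recess and the clip is at its stop over it. I handed the job in at about 16 s with the arm clear.

- **Disc:** I pushed it across the plate with the part-open fingertips and never lifted it. The last triangulation put its top at z = 35.3 mm (35.0 is fully home), and no edge stands proud in either view.
- **Clip:** I swung it round by its stud with the shut fingertips. At the end of the first push the tip slid along the stud, and the two views disagreed slightly, at about 85–90°. I pushed again square on, and the tip held still under about 10.5 N. The pictures before and after that push look the same, so I take it as the stop.
- **Things left alone:** A before-and-after image comparison showed only small differences at the small disc (6.9) and the glue bottle (6.3). The offcut's patch changed more (22.2). The arm was holding above that side, so its shadow or body probably explains it. I felt no contact there, but I did not check it separately.

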